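# Prop and hold the specimen display panel

### The job

On the discovery table a small specimen panel leans back on its stand. While the panel is still leaning, flip its kickstand out and down, over centre, until it drops fully open; then take the panel by the red grip on its top, swing it up until it stands upright, and stay there pinching the grip: the program finishes while still holding the panel upright, because it tips if let go. Leave the specimen boxes and the loupe where they are.

Things in the scene. Friction and masses are not known exactly. Their poses are not given: they have to be found in the camera images.
- stand: the fixed wooden base board, 200 mm (its x) by 240 mm (its y), 18 mm thick with a cork top; origin at the centre of its underside, z up. A steel hub lies along its x axis, 50 mm above the origin: the panel's hinge. A black rest bar on the +y side carries the leaning panel.
- hub (a point): point on the panel's hinge axis, midway along it, 50 mm above the stand's origin. The hinge axis is the stand's x axis.
- panel (a joint): lean of the panel about the hub, rad: 0 = upright; positive = towards the stand's +y. Starts at 0.65, lying on the rest bar by its weight; goes to -0.14. Swings freely and tips to either side if let go. The panel (aluminium frame, white plate with wood slices, 160 mm wide along the hinge, its top edge 155 mm from the hinge axis, 12 mm thick, 0.4 to 0.65 kg) rises from the hub.
- grip: red plastic drum, 36 mm long parallel to the hub, 28 mm across, on a thin stem at the middle of the panel's top edge; origin at its centre, 200 mm from the hinge axis, 45 mm beyond the panel's top edge. Its x axis lies along the hub; it swivels freely about that axis on the stem, so when pinched on its two flat ends from above it lets the panel swing while the gripper stays upright.
- kickstand (a joint): kickstand angle on the panel, rad: 0 = stowed (pointing up, 0.2 rad off the panel on its -y side); 2.3 = fully open at its stop (down and outwards on the -y side). Works over centre by its weighted foot (0.11 kg in all): with the panel on its rest it falls back to 0 before about 0.45 (foot straight above pivot); released past 0.7 it drops to 2.3 within a second and stays there.
- kick_pivot (a point): the kickstand's pivot, on the panel's -y face, 16 mm in front of the panel's mid plane and 100 mm from the hinge axis along the panel; its axis is parallel to the hub.
- kick_foot (a point): centre of the yellow foot at the kickstand's free end: a drum 36 mm long parallel to the hub, 18 mm across, 139 mm from the pivot, on a steel rod 8 mm thick. It can be pinched on its two flat ends from above while the kickstand swings about its pivot.
- specimen_box_a: bystander: white half-open specimen box, 55 by 125 mm, 28 mm high, loose; origin underneath
- specimen_box_b: bystander: a second such box with a reddish specimen; origin underneath
- loupe: bystander: black loupe, 48 mm across, 45 mm high, loose; origin underneath

How it is judged:
By the outcome, as a careful person would: the job done as asked, in the order asked, and still so for the second after the job is handed in, while the arm keeps its last pose, push and grip.
It also fails if it takes over 53 s, if anything falls off the work surface, if the arm or the gripper's body presses on something with over 40 N, if the wrist force passes 120 N, or if a joint passes its speed limit or range.

### The arm

A 7-joint arm with a two-finger parallel gripper is mounted at the origin on the work surface. World frame = base frame: x ahead of the robot, y to its left, z up, the work surface at z = 0. Lengths are in mm, angles in rad, forces in N, time in s.
With the tool pointing down it reaches from about 400 to 925 mm from the base axis. Payload 4.1 kg.
Tool frame: the origin (TCP) lies between the finger pads; the fingertips stand 8 mm ahead of it and the grasp point (between the pads) lies 11 mm behind it; z points along the fingers, y is the line along which they close (so a half turn about z gives the same grasp; the last joint's range is limited). The gripper opens to 85 mm and grips with 20 to 120 N. Pads are 22 mm wide; open, the fingers measure 114 mm over their backs; the gripper's body (76 mm by 85 mm) begins 54 mm behind the grasp point. The pads swing forward as they close: fully open they stand 13 mm farther back than shut.
Start: joints at [1.053, 0.398, 0.045, 1.537, -0.019, 1.207, -0.051], TCP at [264.371, -593.844, 239.347] pointing down, gripper open.
Joint ranges: [-2.82, 2.82], [-0.49, 2.23], [-1.37, 1.46], [0, 2.46], [-1.36, 4.5], [0.23, 2], [-2.94, 2.94]. Speed limits (rad/s): [2.57, 2.57, 3.14, 3.14, 3.14, 3.14, 3.14].

### API

Orientations are given as a unit quaternion [x, y, z, w].
In Python, from workcell import arm gives the robot as it stands.
- The arm moves only by the shell command python3 -m crank 'ROWS' [FORCE]. ROWS is JSON, a list of rows, each an object with "xyz": the shift along the tool's x, y, z as a fraction of full scale, a list of three; "turn": the turn about the tool's z as a fraction of full scale; "grip": the opening, from -1 (shut) to 1 (fully open). In form: [{"xyz": [x, y, z], "turn": turn, "grip": grip}, ...]. A call has 1 to 20 rows; each row is the pose to reach, as a shift and turn from the pose commanded when the call began, along the tool's axes at that moment, turning the shorter way round; what a row does not reach only later rows make up. Full scale, the value 1, is 80 mm for a shift and 2 pi rad for a turn. A row lasts 1/10 s, in which the tool goes at most 50 mm and 8.59 degrees, less where a joint would pass 70% of its speed; a pose out of reach is approached as far as the arm can. A call with a number of a shift or a turn outside -1 to 1 is refused whole. A call with a gripper value outside its range is refused whole. The fingers move at their own pace and stop on an object; FORCE is the grip in N (left out, the last holds). Time passes only in rows, so rows that repeat a pose let the fingers close. It gives the time, the measured TCP pose, the force, the opening and the grip force at its end, in the units of the state.
- arm.read_state(): the state, without advancing time (a new reading comes with each control period).
- arm.snapshot(name): name is "side" or "top" or "wrist"; returns the picture (480x640x3 uint8, blue, green, red); there is no depth.
- arm.camera_params(name): a dict with "fx", "fy", "cx", "cy" (pixels), "eye" and "attitude" of the camera in the world; the wrist camera has in their place "mount" (4x4, takes a point from camera to tool coordinates, whose origin is the TCP and whose axes are the flange's). Camera axes: x right, y up, looking along -z (the intrinsics and any distortion apply to the point x, -y, -z); pixel columns grow to the right and rows downward; lengths in mm; the calibration is good to about 2 mm. A picture is of the moment at which its call begins: read the wrist's pose just before it. camera_params takes no time and is no camera call.
- arm.close_job(): hands the job in; it is judged then, once.
The state is a dict: "time": time; "joint_pos": joint angles; "dq": joint speeds; "tau": joint torques, N m; "eef_pos": TCP position; "orientation": TCP orientation; "wrist_force": force on the tool from outside, world axes, zero at the start; "torque": the same for the moment, N m; "opening": finger opening in mm; "grasp_force": force on a finger pad.
Only numpy, scipy, OpenCV 4.12 (cv2) and the standard library are available. Lean on these libraries where they do the work, as an engineer would, in place of code of your own. Each camera call takes 0.05 s, during which the arm holds its last target. There are 200 camera calls.

## Working session

There is one attempt and no reset: what is moved stays moved. The work goes in short steps, Python scripts to look and compute and a shell command to move; the robot and the scene stay as the last step left them, time stands still between calls to the robot, and variables do not carry over. Pictures are saved under pics/ and viewed, at most 12 in all, crops included, and the job is handed in when it is done.

```bash
ls; mkdir -p pics
python3 - <<'E'
from workcell import arm
import cv2
s=arm.read_state();print({k:s[k] for k in('time','eef_pos','orientation','opening','wrist_force')})
for n in('side','top','wrist'):
    print(n,arm.camera_params(n))
for n in('side','top'):
    cv2.imwrite(f'pics/{n}0.png',arm.snapshot(n))
E
```

```text
pics
{'time': 0.0, 'eef_pos': array([ 264.08013605, -593.23567423,  238.22845139]), 'orientation': array([ 9.78142265e-01,  2.07934340e-01, -2.88488213e-04, -9.68072639e-04]), 'opening': 85.46258601266402, 'wrist_force': array([ 0.53232522, -0.60366677, -0.07099307])}
side {'fx': 560.6188720051634, 'fy': 560.6188720051634, 'cx': 318.08182657282856, 'cy': 240.92423839553976, 'eye': array([  40.18916624, 1012.72693624,  962.19057612]), 'attitude': array([-0.10199277,  0.44938418,  0.86397607, -0.20296964])}
top {'fx': 449.9206861508374, 'fy': 449.9206861508374, 'cx': 318.7944158934636, 'cy': 238.49107737202252, 'eye': array([ 425.67467098,  -18.22154074, 1078.80905424]), 'attitude': array([ 0.05082609, -0.0531802 , -0.69906736,  0.71126183])}
wrist {'fx': 374.97950675572326, 'fy': 374.97950675572326, 'cx': 314.96441938783596, 'cy': 238.91843974706822, 'mount': array([[ 1.15139239e-05,  9.60096119e-01,  2.79670237e-01,
         7.16235156e+01],
       [ 9.99999514e-01, -2.86851160e-04,  9.43578304e-04,
        -3.46017714e-02],
       [ 9.86149600e-04,  2.79670090e-01, -9.60095656e-01,
        -1.35171925e+02],
       [ 0.00000000e+00,  0.00000000e+00,  0.00000000e+00,
         1.00000000e+00]])}
```

View pics/side0.png

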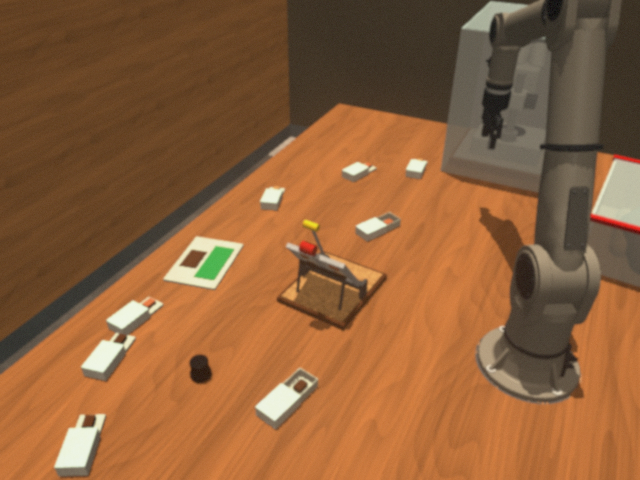

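View pics/top0.png

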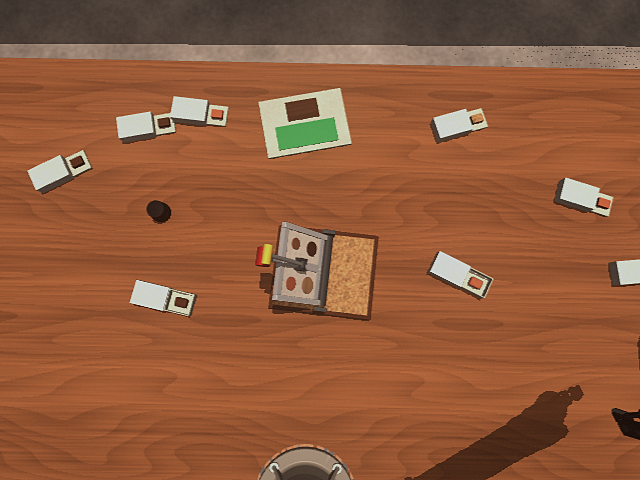

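```bash
cat > h.py <<'E'
import cv2,numpy as np
from workcell import arm
from scipy.spatial.transform import Rotation as R
def ray(n,p):
    c=arm.camera_params(n)
    d=np.array([(p[0]-c['cx'])/c['fx'],-(p[1]-c['cy'])/c['fy'],-1])
    d=R.from_quat(c['attitude']).apply(d)
    return np.array(c['eye']),d/np.linalg.norm(d)
def plane(n,p,z):
    e,d=ray(n,p);return e+d*(z-e[2])/d[2]
def tri(p,q,n='side',m='top'):
    a,d=ray(n,p);b,e=ray(m,q)
    t=np.linalg.lstsq(np.c_[d,-e],b-a,rcond=None)[0]
    P,Q=a+d*t[0],b+e*t[1]
    return (P+Q)/2,np.linalg.norm(P-Q)
def mask(im,col):
    h=cv2.cvtColor(im,cv2.COLOR_BGR2HSV)
    if col=='y':return cv2.inRange(h,(22,150,90),(35,255,255))
    return cv2.inRange(h,(0,200,90),(5,255,255))|cv2.inRange(h,(175,200,90),(180,255,255))
def blob(im,col,box):
    x0,y0,x1,y1=box
    m=mask(im,col)[y0:y1,x0:x1];n,l,s,c=cv2.connectedComponentsWithStats(m)
    if n<2:return None
    i=1+np.argmax(s[1:,4]);return c[i]+[x0,y0],s[i]+[x0,y0,0,0,0]
E
python3 - <<'E'
from h import *
S=cv2.imread('pics/side0.png');T=cv2.imread('pics/top0.png')
bs,bt=(270,200,360,280),(240,230,290,280)
r={}
for c in'yr':
    a=blob(S,c,bs);b=blob(T,c,bt);print(c,a,b);print(tri(a[0],b[0]))
for p in[(377,236),(371,320)]:print(plane('top',p,18))
cv2.imwrite('pics/t1.png',cv2.resize(T[210:330,235:395],None,fx=5,fy=5,interpolation=2))
E
```

```text
y (array([310.73563218, 224.17241379]), array([304, 220,  15,  10,  87])) (array([266.18181818, 253.67424242]), array([262, 244,  10,  20, 132]))
(array([516.41947986,  74.90025262, 268.33693395]), np.float64(0.025561529022931535))
r (array([307.34210526, 246.72807018]), array([300, 242,  16,  12, 114])) (array([258.90361446, 255.61445783]), array([256, 247,   7,  18,  83]))
(array([516.84476456,  94.01617958, 218.33795308]), np.float64(2.4907331334465743))
[ 591.47089564 -159.23414685   18.        ]
[ 393.8076813  -144.89293445   18.        ]
```

View pics/t1.png

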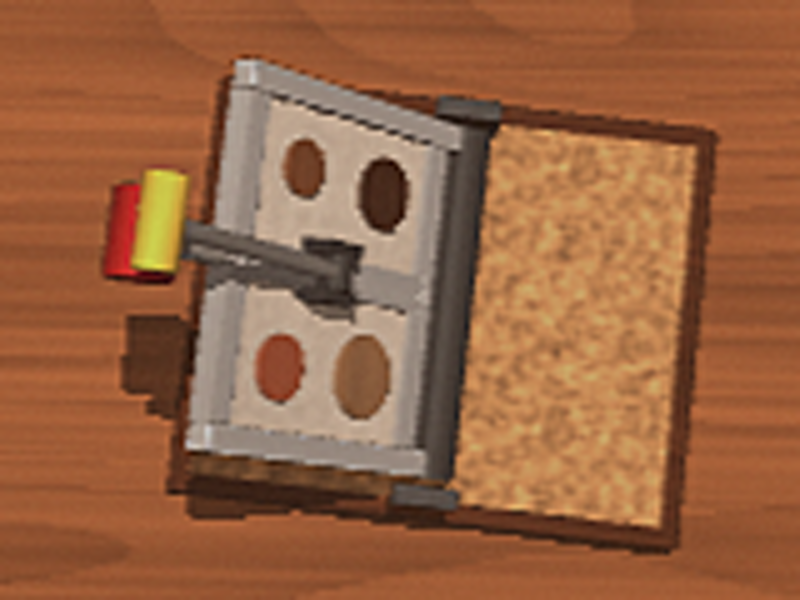

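Run:
```python
from h import *
C=[(378,236),(370.2,319.8),(269,308),(280.5,224.5)]
P=np.array([plane('top',p,18)[:2] for p in C]);print(P)
for i in range(4):
    d=P[(i+1)%4]-P[i];print(np.linalg.norm(d),np.degrees(np.arctan2(d[1],d[0])))
print((P[0]+P[2])/2)
s=arm.read_state();m=R.from_quat(s['orientation']).as_matrix();print(m)
```

```text
[[ 591.51307481 -161.62221695]
 [ 394.23381043 -143.0341806 ]
 [ 417.33165992   92.75916463]
 [ 615.24535902   71.80249917]]
198.1530298847329 174.61737116820132
236.9219540482217 84.40526851761507
199.0201349650815 -6.04440631438401
234.6280448034524 -95.8053123527274
[504.42236737 -34.43152616]
[[ 9.13505258e-01  4.06826089e-01 -8.22700501e-04]
 [ 4.06826903e-01 -9.13503945e-01  1.55319622e-03]
 [-1.19659411e-04 -1.75354961e-03 -9.99998455e-01]]
```

```bash
python3 -m crank '[{"xyz":[0,0,-1],"turn":0,"grip":1},{"xyz":[0.5,-0.5,-1],"turn":0,"grip":1},{"xyz":[1,-1,-1],"turn":0,"grip":1},{"xyz":[1,-1,-1],"turn":0,"grip":1}]' 25
python3 -m crank '[{"xyz":[0.5,-0.5,0],"turn":0,"grip":1},{"xyz":[1,-1,0],"turn":0,"grip":1},{"xyz":[1,-1,0],"turn":0,"grip":1}]'
```

```text
time: 0.5
eef_pos: [308.1, -484.0, 320.6]
orientation: [0.978, 0.211, 0.001, -0.0]
wrist_force: [1.4, -0.1, 0.0]
opening: 85.7
grasp_force: 0.0
time: 0.8
eef_pos: [348.1, -376.9, 319.0]
orientation: [0.977, 0.212, 0.001, -0.001]
wrist_force: [0.1, -0.3, -0.0]
opening: 85.2
grasp_force: 0.0
```

```bash
python3 -m crank '[{"xyz":[0.5,-0.5,0],"turn":0,"grip":1},{"xyz":[1,-1,0],"turn":0,"grip":1},{"xyz":[1,-1,0],"turn":0,"grip":1}]'
python3 -m crank '[{"xyz":[0.5,-0.5,0],"turn":0,"grip":1},{"xyz":[1,-1,0],"turn":0,"grip":1},{"xyz":[1,-1,0],"turn":0,"grip":1}]'
python3 -m crank '[{"xyz":[0.5,-0.5,0],"turn":0,"grip":1},{"xyz":[1,-1,0],"turn":0,"grip":1},{"xyz":[1,-1,0],"turn":0,"grip":1}]'
python3 -m crank '[{"xyz":[0,0,0],"turn":-0.168,"grip":1},{"xyz":[0,0,0],"turn":-0.168,"grip":1},{"xyz":[0,0,0],"turn":-0.168,"grip":1},{"xyz":[0,0,0],"turn":-0.168,"grip":1},{"xyz":[0,0,0],"turn":-0.168,"grip":1},{"xyz":[0,0,0],"turn":-0.168,"grip":1},{"xyz":[0,0,0],"turn":-0.168,"grip":1},{"xyz":[0,0,0],"turn":-0.168,"grip":1},{"xyz":[0,0,0],"turn":-0.168,"grip":1}]'
python3 - <<'E'
from h import *
s=arm.read_state();W=arm.snapshot('wrist')
m=R.from_quat(s['orientation']).as_matrix();p=s['eef_pos'];print(p,np.degrees(np.arctan2(m[1,1],m[0,1])),s['joint_pos'])
T=np.array([516,74.3,253]);print('to foot, units',m.T@(T-p)/80)
cv2.imwrite('pics/w1.png',W)
c=arm.camera_params('wrist');M=np.array(c['mount'])
def wray(px):
    d=np.array([(px[0]-c['cx'])/c['fx'],-(px[1]-c['cy'])/c['fy'],-1])
    return p+m@M[:3,3],m@M[:3,:3]@d
for col,z in(('y',266),('r',216)):
    b=blob(W,col,(0,0,640,480));print(col,b)
    if b:
        e,d=wray(b[0]);print(e+d*(z-e[2])/d[2])
E
```

```text
time: 1.1
eef_pos: [388.0, -271.7, 319.0]
orientation: [0.977, 0.212, 0.0, -0.001]
wrist_force: [0.4, 0.2, 0.5]
opening: 85.5
grasp_force: 0.0
time: 1.4
eef_pos: [428.2, -166.3, 319.2]
orientation: [0.977, 0.212, 0.0, -0.001]
wrist_force: [0.5, -0.3, 0.0]
opening: 85.6
grasp_force: 0.0
time: 1.7
eef_pos: [468.5, -60.8, 319.2]
orientation: [0.977, 0.212, 0.001, -0.001]
wrist_force: [-0.1, -0.4, 0.3]
opening: 85.3
grasp_force: 0.0
time: 2.6
eef_pos: [466.9, -66.8, 319.0]
orientation: [0.742, 0.671, -0.0, -0.0]
wrist_force: [0.7, 0.2, -0.2]
opening: 85.4
grasp_force: 0.0
[466.94112863 -66.83941139 318.9635978 ] -5.767908661776992 [ 0.46453106  0.03251562 -0.42245762  1.81684335  0.01422386  1.29575478
 -0.06226962]
to foot, units [1.81726666 0.43333399 0.82355832]
y None
r None
```

View pics/w1.png

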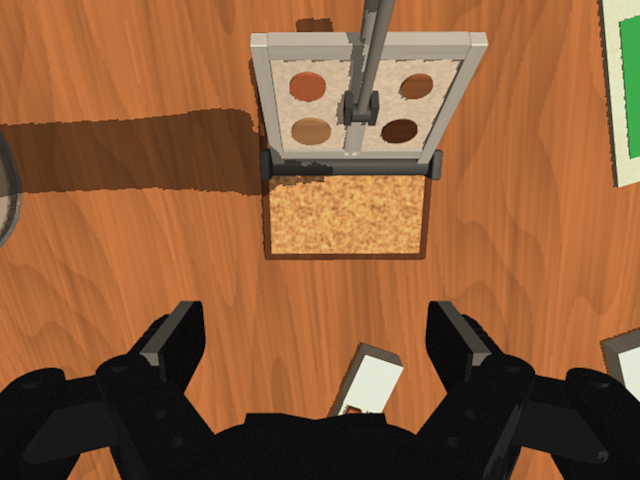

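```bash
python3 -m crank '[{"xyz":[0.45,0.22,0],"turn":0,"grip":1},{"xyz":[0.9,0.43,0],"turn":0,"grip":1},{"xyz":[0.9,0.43,0],"turn":0,"grip":1},{"xyz":[0.9,0.43,0],"turn":0,"grip":1}]'
cat >> h.py <<'E'
def wlook(items,name=None):
    s=arm.read_state();W=arm.snapshot('wrist')
    m=R.from_quat(s['orientation']).as_matrix();p=np.array(s['eef_pos'])
    c=arm.camera_params('wrist');M=np.array(c['mount'])
    if name:cv2.imwrite(name,W)
    for col,z in items:
        b=blob(W,col,(0,0,640,480));print(col,b)
        if b:
            d=np.array([(b[0][0]-c['cx'])/c['fx'],-(b[0][1]-c['cy'])/c['fy'],-1])
            e=p+m@M[:3,3];d=m@M[:3,:3]@d;print(e+d*(z-e[2])/d[2])
    return p,m
E
python3 - <<'E'
from h import *
p,m=wlook((('y',268),('r',216)),'pics/w2.png')
print(p,m.T@(np.array([516,74.3,253])-p)/80)
E
```

```text
time: 3.05
eef_pos: [508.3, 3.0, 319.0]
orientation: [0.74, 0.672, -0.0, -0.0]
wrist_force: [-0.0, -0.3, 0.4]
opening: 85.5
grasp_force: 0.0
y (array([319.47933884, 129.98806244]), array([ 280,  115,   79,   31, 2178]))
[517.70110938  73.79862141 268.        ]
r (array([316.77831492,  96.75276243]), array([ 288,   85,   61,   26, 1448]))
[518.36937612  92.83581879 216.        ]
[508.34331545   3.0262454  319.00493397] [0.89630219 0.0106206  0.82471715]
```

View pics/w2.png

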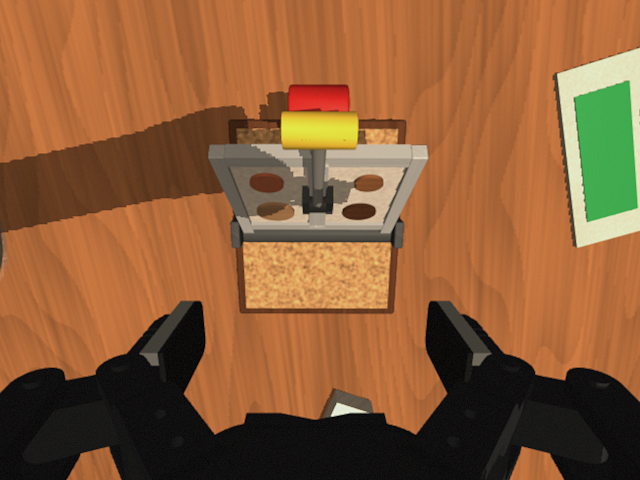

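```bash
python3 -m crank '[{"xyz":[0.45,0.01,0],"turn":0,"grip":1},{"xyz":[0.9,0.02,0],"turn":0,"grip":1},{"xyz":[0.9,0.02,0],"turn":0,"grip":1},{"xyz":[0.9,0.02,0.4],"turn":0,"grip":1},{"xyz":[0.9,0.02,0.82],"turn":0,"grip":1},{"xyz":[0.9,0.02,0.82],"turn":0,"grip":1}]' 25
python3 -m crank '[{"xyz":[0,0,0],"turn":0,"grip":-1},{"xyz":[0,0,0],"turn":0,"grip":-1},{"xyz":[0,0,0],"turn":0,"grip":-1},{"xyz":[0,0,0],"turn":0,"grip":-1},{"xyz":[0,0,0],"turn":0,"grip":-1},{"xyz":[0,0,0],"turn":0,"grip":-1},{"xyz":[0,0,0],"turn":0,"grip":-1},{"xyz":[0,0,0],"turn":0,"grip":-1}]' 25
python3 - <<'E'
from h import *
wlook((('y',268),('r',216)),'pics/w3.png')
E
```

```text
time: 3.7
eef_pos: [513.5, 71.1, 249.5]
orientation: [0.741, 0.671, -0.004, -0.002]
wrist_force: [-0.9, 0.1, -0.3]
opening: 85.1
grasp_force: 0.0
time: 4.5
eef_pos: [517.2, 74.2, 255.4]
orientation: [0.74, 0.672, 0.0, 0.001]
wrist_force: [-3.3, -0.2, 5.7]
opening: 35.4
grasp_force: 27.9
y (array([315.32608696, 352.67391304]), array([299, 351,  34,   3,  46]))
[516.99529489  65.69326533 268.        ]
r (array([314.76146316, 250.77253993]), array([ 278,  224,   75,   54, 3882]))
[519.03105023  88.68197257 216.        ]
```

View pics/w3.png

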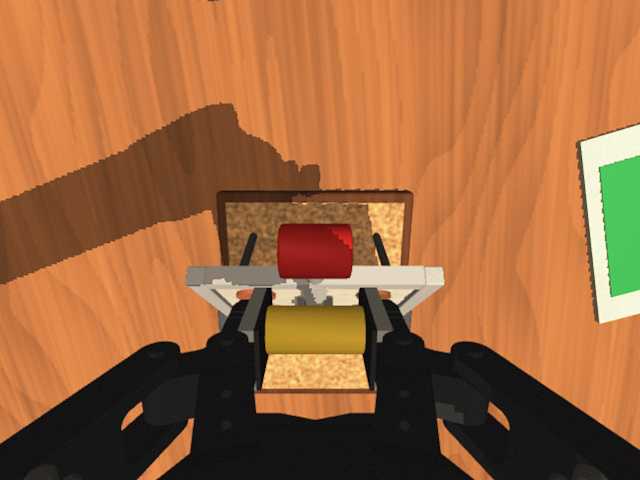

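```bash
python3 -m crank '[{"xyz":[-0.12,0,-0.05],"turn":0,"grip":-1},{"xyz":[-0.24,0,-0.095],"turn":0,"grip":-1},{"xyz":[-0.37,0,-0.13],"turn":0,"grip":-1},{"xyz":[-0.5,0,-0.153],"turn":0,"grip":-1},{"xyz":[-0.63,0,-0.168],"turn":0,"grip":-1},{"xyz":[-0.756,0,-0.172],"turn":0,"grip":-1},{"xyz":[-0.756,0,-0.172],"turn":0,"grip":-1}]' 25
```

```text
time: 5.25
eef_pos: [511.0, 10.9, 268.2]
orientation: [0.741, 0.671, -0.001, 0.001]
wrist_force: [-2.0, 1.0, 6.4]
opening: 35.4
grasp_force: 28.8
```

```bash
python3 -m crank '[{"xyz":[-0.13,0,0.005],"turn":0,"grip":-1},{"xyz":[-0.26,0,0.02],"turn":0,"grip":-1},{"xyz":[-0.39,0,0.044],"turn":0,"grip":-1},{"xyz":[-0.514,0,0.077],"turn":0,"grip":-1},{"xyz":[-0.636,0,0.121],"turn":0,"grip":-1},{"xyz":[-0.756,0,0.172],"turn":0,"grip":-1},{"xyz":[-0.91,0,0.256],"turn":0,"grip":-1},{"xyz":[-0.91,0,0.256],"turn":0,"grip":-1}]' 25
python3 - <<'E'
from h import *
cv2.imwrite('pics/s4.png',arm.snapshot('side')[150:370,200:440].repeat(3,0).repeat(3,1)[:600])
E
```

```text
time: 6.05
eef_pos: [503.8, -62.0, 246.0]
orientation: [0.742, 0.671, -0.001, 0.001]
wrist_force: [1.1, -2.0, 3.9]
opening: 35.7
grasp_force: 29.9
```

View pics/s4.png

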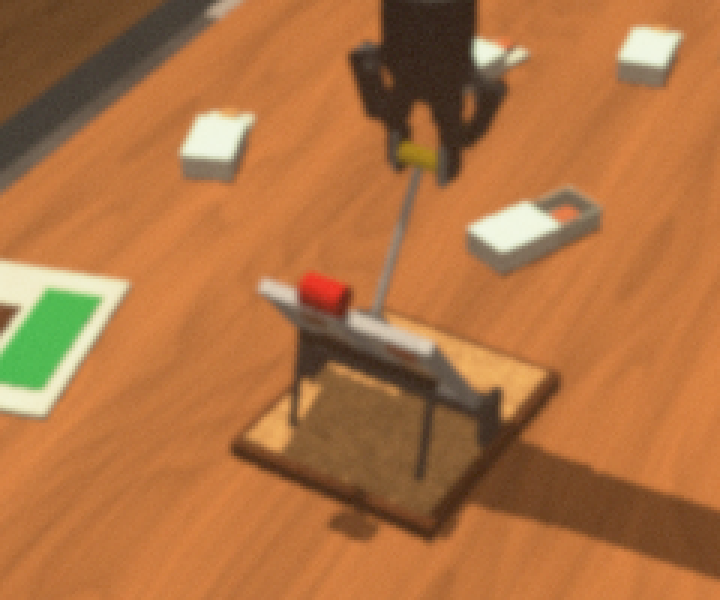

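The panel still leans on its rest and the yellow foot (crop about 417,155) is held between the pads, well past centre. Next I release it and watch the drop.

```bash
python3 -m crank '[{"xyz":[0,0,0],"turn":0,"grip":1},{"xyz":[0,0,0],"turn":0,"grip":1},{"xyz":[0,0,0],"turn":0,"grip":1},{"xyz":[0,0,0],"turn":0,"grip":1},{"xyz":[0,0,0],"turn":0,"grip":1},{"xyz":[0,0,0],"turn":0,"grip":1},{"xyz":[0,0,-0.4],"turn":0,"grip":1},{"xyz":[0,0,-0.8],"turn":0,"grip":1},{"xyz":[0,0,-0.8],"turn":0,"grip":1},{"xyz":[0,0,-0.8],"turn":0,"grip":1},{"xyz":[0,0,-0.8],"turn":0,"grip":1},{"xyz":[0,0,-0.8],"turn":0,"grip":1}]' 25
python3 -m crank '[{"xyz":[0.5,0,0],"turn":0,"grip":1},{"xyz":[0.9,0,0],"turn":0,"grip":1},{"xyz":[0.9,0,0],"turn":0,"grip":1},{"xyz":[0.9,0,0],"turn":0,"grip":1}]'
python3 - <<'E'
from h import *
p,m=wlook((('r',216),('y',101)))
print(p,m.T@(np.array([518,87.5,198])-p)/80)
S=arm.snapshot('side')
cv2.imwrite('pics/s5.png',S[150:370,200:440].repeat(3,0).repeat(3,1)[:600])
E
```

```text
time: 7.3
eef_pos: [503.2, -58.5, 309.7]
orientation: [0.74, 0.672, -0.001, -0.001]
wrist_force: [-0.1, -0.0, 0.6]
opening: 85.4
grasp_force: 0.0
time: 7.7
eef_pos: [510.5, 13.5, 310.2]
orientation: [0.74, 0.673, -0.001, -0.0]
wrist_force: [0.1, -0.4, 0.2]
opening: 85.7
grasp_force: 0.0
r (array([315.68024963, 125.68135095]), array([ 286,  102,   63,   48, 2724]))
[518.11253304  86.84502977 216.        ]
y (array([315.2972973 , 339.35380835]), array([298, 333,  36,  13, 407]))
[ 497.87183448 -123.14497512  101.        ]
[510.48434661  13.50402121 310.19349027] [0.93066814 0.00823745 1.40175774]
```

View pics/s5.png

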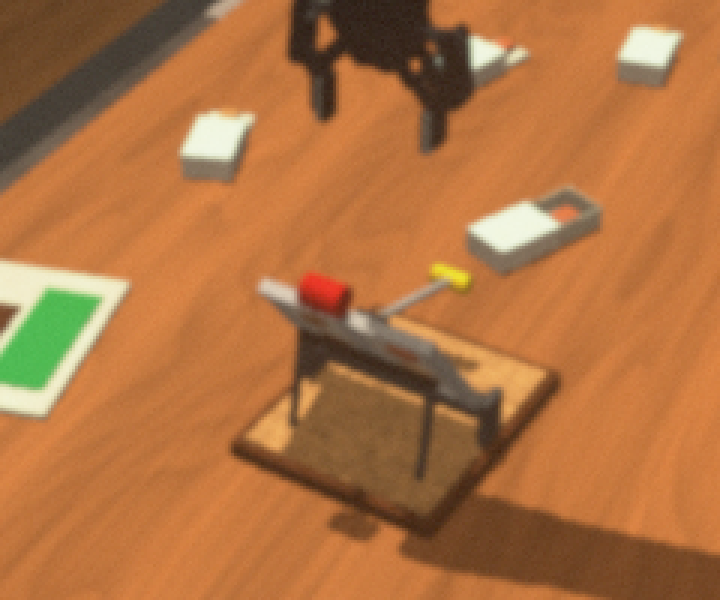

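The kickstand is fully open: its foot measures (498,-123,101), against (497,-119,101) expected. The grip is clear at (518,87).

```bash
python3 -m crank '[{"xyz":[0.5,0.005,0],"turn":0,"grip":1},{"xyz":[0.92,0.01,0],"turn":0,"grip":1},{"xyz":[0.92,0.01,0],"turn":0,"grip":1},{"xyz":[0.92,0.01,0.4],"turn":0,"grip":1},{"xyz":[0.92,0.01,0.7],"turn":0,"grip":1},{"xyz":[0.92,0.01,0.7],"turn":0,"grip":1}]' 45
python3 -m crank '[{"xyz":[0,0,0.3],"turn":0,"grip":1},{"xyz":[0,0,0.6],"turn":0,"grip":1},{"xyz":[0,0,0.7],"turn":0,"grip":1},{"xyz":[0,0,0.7],"turn":0,"grip":1},{"xyz":[0,0,0.7],"turn":0,"grip":-1},{"xyz":[0,0,0.7],"turn":0,"grip":-1},{"xyz":[0,0,0.7],"turn":0,"grip":-1},{"xyz":[0,0,0.7],"turn":0,"grip":-1},{"xyz":[0,0,0.7],"turn":0,"grip":-1},{"xyz":[0,0,0.7],"turn":0,"grip":-1},{"xyz":[0,0,0.7],"turn":0,"grip":-1},{"xyz":[0,0,0.7],"turn":0,"grip":-1}]' 45
python3 - <<'E'
from h import *
wlook((('r',216),),'pics/w6.png')
E
```

```text
time: 8.4
eef_pos: [516.5, 83.6, 251.4]
orientation: [0.741, 0.671, -0.003, -0.002]
wrist_force: [-0.4, 0.3, 0.8]
opening: 85.3
grasp_force: 0.0
time: 9.6
eef_pos: [518.4, 86.5, 200.1]
orientation: [0.74, 0.672, -0.0, 0.0]
wrist_force: [-3.3, -0.3, 6.3]
opening: 35.6
grasp_force: 45.3
r (array([315.4709535 , 329.66068718]), array([ 263,  292,  104,   76, 7247]))
[519.3380524   89.50154726 216.        ]
```

View pics/w6.png

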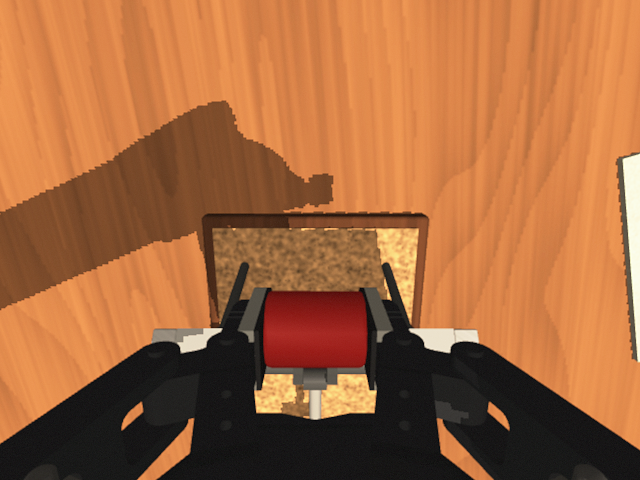

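```bash
python3 -m crank '[{"xyz":[-0.1,0,-0.074],"turn":0,"grip":-1},{"xyz":[-0.206,0,-0.141],"turn":0,"grip":-1},{"xyz":[-0.314,0,-0.204],"turn":0,"grip":-1},{"xyz":[-0.425,0,-0.261],"turn":0,"grip":-1},{"xyz":[-0.54,0,-0.313],"turn":0,"grip":-1},{"xyz":[-0.655,0,-0.359],"turn":0,"grip":-1},{"xyz":[-0.774,0,-0.4],"turn":0,"grip":-1},{"xyz":[-0.774,0,-0.4],"turn":0,"grip":-1}]' 45
python3 -m crank '[{"xyz":[-0.12,0,-0.034],"turn":0,"grip":-1},{"xyz":[-0.242,0,-0.061],"turn":0,"grip":-1},{"xyz":[-0.365,0,-0.084],"turn":0,"grip":-1},{"xyz":[-0.489,0,-0.099],"turn":0,"grip":-1},{"xyz":[-0.614,0,-0.109],"turn":0,"grip":-1},{"xyz":[-0.739,0,-0.111],"turn":0,"grip":-1},{"xyz":[-0.739,0,-0.111],"turn":0,"grip":-1},{"xyz":[-0.739,0,-0.111],"turn":0,"grip":-1},{"xyz":[-0.739,0,-0.111],"turn":0,"grip":-1},{"xyz":[-0.739,0,-0.111],"turn":0,"grip":-1}]' 45
python3 - <<'E'
from h import *
S=arm.snapshot('side');T=arm.snapshot('top')
cv2.imwrite('pics/s7.png',np.hstack([cv2.resize(S[150:370,220:420],(400,440)),cv2.resize(T[200:420,220:420],(400,440))]))
E
```

```text
time: 10.45
eef_pos: [512.2, 22.9, 232.5]
orientation: [0.741, 0.671, -0.001, 0.0]
wrist_force: [-4.2, 2.2, 7.5]
opening: 35.3
grasp_force: 46.8
time: 11.45
eef_pos: [506.3, -36.8, 240.9]
orientation: [0.741, 0.672, -0.001, 0.001]
wrist_force: [-4.3, -0.7, 6.9]
opening: 35.5
grasp_force: 46.8
```

View pics/s7.png

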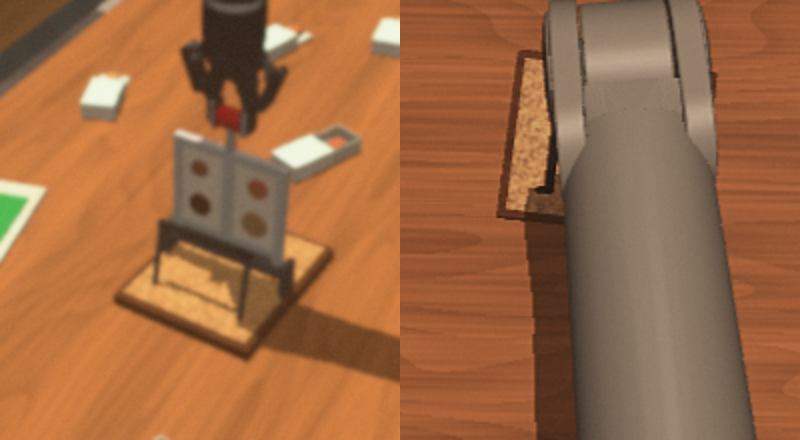

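```bash
python3 -m crank '[{"xyz":[0.015,0,0],"turn":0,"grip":-1},{"xyz":[0.03,0,0],"turn":0,"grip":-1},{"xyz":[0.03,0,0],"turn":0,"grip":-1},{"xyz":[0.03,0,0],"turn":0,"grip":-1},{"xyz":[0.03,0,0],"turn":0,"grip":-1},{"xyz":[0.03,0,0],"turn":0,"grip":-1},{"xyz":[0.03,0,0],"turn":0,"grip":-1},{"xyz":[0.03,0,0],"turn":0,"grip":-1}]' 45
python3 - <<'E'
from h import *
print(wlook((('y',39),('r',264)),'pics/w8.png')[0])
E
```

```text
time: 12.35
eef_pos: [506.6, -34.2, 240.9]
orientation: [0.741, 0.672, -0.001, 0.001]
wrist_force: [-4.7, -0.2, 7.6]
opening: 35.5
grasp_force: 46.8
y None
r (array([315.42552313, 329.48292952]), array([ 263,  292,  104,   75, 7264]))
[507.98977085 -26.96614171 264.        ]
[506.60747154 -34.17214481 240.89123036]
```

View pics/w8.png

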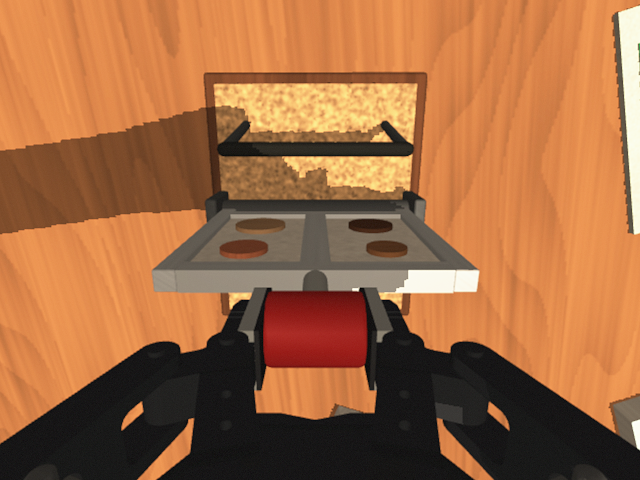

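The grip is held between the pads (315,330), and the panel stands over the hinge. The tool's height of 241 mm agrees with an upright panel. The kickstand is hidden behind the panel in this view.

```bash
python3 -c "
from workcell import arm
print(arm.close_job())"
```

```text
the job is handed in; nothing more can be done
None
```

I flipped the kickstand fully open with the panel still leaning, then swung the panel upright and handed the job in at about 12.4 s, still pinching the red grip at 45 N; the kickstand was hidden in the last view, so its final position wasn't rechecked.

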